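# Clamp the tube rack in the mixer station

### The job

Slide the magenta tube rack along its channel until it is fully home against the end stop, then swing the red-handled rocker clamp past its centre so that it snaps over and its foot comes down on the rack. Once it has snapped over, keep bearing on the red handle in the closing direction with about 8 N for half a second to be sure it is seated, then let go. Be gentle: never more than 12 N on the handle or 20 N on the rack, and leave the jar, the tip box and the blue cooler alone.

Things in the scene. Friction and masses are not known exactly. Their poses are not given: they have to be found in the camera images.
- station: Fixed aluminium base plate, 150 (x) x 240 (y) x 10 mm thick; origin at the centre of its underside, z up. A channel runs along its y axis: floor at z = 10 mm, centre line x = -25 mm, steel rails each side (inner faces at x = -57.5 and +7.5, tops at z = 24, y = -100 to +100). Its -y end is open. All positions below marked 'station' are in this frame, mm.
- stop (a point): Middle of the rubber face of the dark stop block that ends the channel: station (-25, 100, 24). The face looks to station -y; the block is 72 mm wide, 16 mm thick, its top at z = 40.
- pivot (a point): Pivot of the rocker clamp, station (45, 72, 75), axis parallel to station y, between two blue bracket cheeks (together 37 mm across in y, 34 mm in x, tops at z = 92).
- rack: Magenta tube rack, 60 (x) x 110 (y) x 48 mm (caps to 52), 0.2-0.4 kg, origin at the centre of its underside, loose in the channel with 2.5 mm clearance each side, axes along the station's. Starts 35 to 60 mm short of home (home: origin at station y = 45). Leading +y half: low deck 25 mm high for the clamp foot. The flat full-height trailing face, 55 mm to -y of the origin, is the place to push.
- lever: Rocker clamp; origin on its pivot, axes along the station's when upright (its centre). Starts leaning 0.5 rad to station +x, foot raised. Closing swings the handle to -x and lowers the foot (arm 70 mm long). A spring drives it away from upright (6 to 9 N at the handle when open): past upright it snaps over until the foot meets the rack. Foot height varies: it stops rigidly anywhere in 0.18 to 0.45 rad.
- handle (a point): Centre of the rocker's red T-bar: 18 mm thick, 56 mm long, parallel to station y, on a 12 mm shaft, 90 mm from the pivot. Starts near station (88, 72, 154); upright (45, 72, 165); closed somewhere from x = 29 to 6, z = 156 to 164. Push it from its +x side towards station -x.
- jar_mid (a point): Bystander: glass jar with green lid, 68 mm diameter, 100 mm tall; its middle.
- tipbox_mid (a point): Bystander: salmon pipette-tip box with clear lid, 84 x 119 x 57 mm; its middle.
- cooler_mid (a point): Bystander: blue tube cooler with coloured caps, 130 x 160 x 82 mm; its middle.
There are look-alikes about, which are no part of the job. What is meant by the rack is not orange, and is the larger of those in its own colour.

How it is judged:
By the outcome, as a careful person would: the job done as asked, in the order asked, and still so for the second after the job is handed in, with the robot touching nothing.
It also fails if it takes over 61 s, if anything falls off the work surface, if the arm or the gripper's body presses on something with over 40 N, if the wrist force passes 120 N, or if a joint passes its speed limit or range.

### The arm

A 6-joint arm with a two-finger parallel gripper is mounted at the origin on the work surface. World frame = base frame: x ahead of the robot, y to its left, z up, the work surface at z = 0. Lengths are in m, angles in rad, forces in N, time in s.
With the tool pointing down it reaches from about 0.425 to 0.95 m from the base axis. Payload 3.5 kg.
Tool frame: the origin (TCP) lies at the very end of the fingers, on their centre line; the grasp point (between the pads) lies pinch_z behind it (pinch_z is the distance from the TCP to the grasp point, in m); y points along the fingers, x is the direction in which the jaws open and shut, and the axes are right-handed (so a half turn about y gives the same grasp; the last joint's range is limited). The gripper opens to 85 mm and grips with 20 to 120 N. Pads are 22 mm wide; open, the fingers measure 114 mm over their backs; the gripper's body (76 mm by 85 mm) begins 54 mm behind the grasp point. The pads swing forward as they close: fully open they stand 13 mm farther back than shut.
Start: joints at [0.991, 0.286, 1.577, -0, 1.279, -0.15], TCP at [0.281, 0.614, 0.231] pointing down, gripper open.
Joint ranges: [-2.77, 2.77], [-0.9, 2.22], [0.21, 2.48], [-1.53, 4.67], [0.24, 2.81], [-2.84, 2.84]. Speed limits (rad/s): [2.79, 2.79, 3.14, 3.14, 3.14, 3.14].

### API

Orientations are given as a unit quaternion [w, x, y, z].
In Python, from plant import * gives the robot as it stands.
- The arm moves only by the tool apply_moves, never from a script. Its argument "deltas" is a list that holds one entry, the list of rows, each a list of 5 numbers: the shift along the tool's x, y, z in mm, then the turn about the tool's y in rad, then the closure in counts, from 0 (fully open) to 255 (shut). In form: [[[tx, ty, tz, twist, fingers], ...]]. A call has 1 to 8 rows; each row shifts and turns the commanded pose from where the row before left it, along the tool's axes as they then stand; what a row does not reach is not made up. A row lasts 1/12 s, in which the tool goes at most 41.7 mm and 7.16 degrees, less where a joint would pass 70% of its speed; a pose out of reach is approached as far as the arm can. A call with a gripper value outside its range is refused whole. The fingers move at their own pace and stop on an object; "force" is the grip in N (left out, the last holds). Time passes only in rows, so rows that do not move let the fingers close. It gives the time, the measured TCP pose, the force and the opening at its end, in the units of the state.
- get_obs(): the state, without advancing time (a new reading comes with each control period).
- get_image(name): name is "side" or "top"; returns a dict with "img" (480x640x3 uint8, blue, green, red), "fx", "fy", "cx", "cy" (pixels), "T" (4x4, takes a point from camera to world coordinates). Camera axes: x right, y down, z forward; pixel columns grow to the right and rows downward; lengths in m; the calibration is good to about 2 mm. A picture is of the moment at which its call begins. There is no depth.
- hand_in(): hands the job in, once; it reports no verdict.
The state is a dict: "time_s": time; "qpos": joint angles; "joint_velocities": joint speeds; "tau": joint torques, N m; "ee_pos": TCP position; "ee_rot": TCP orientation; "force": force on the tool from outside, world axes, zero at the start; "ft_torque": the same for the moment, N m; "gripper_width": finger opening in m.
Only numpy, scipy, OpenCV 4.12 (cv2) and the standard library are available. Lean on these libraries where they do the work, as an engineer would, in place of code of your own. Each camera call takes 0.05 s, during which the arm holds its last target. There are 200 camera calls.

## Working session

There is one attempt and no reset: what is moved stays moved. The work goes in short steps, Python scripts to look and compute and a tool call to move; the robot and the scene stay as the last step left them, time stands still between calls to the robot, and variables do not carry over. Pictures are saved under pics/ and viewed, about 8 in all and at most 12, crops included, and the job is handed in when it is done.

Besides the shell and the picture viewer there is one more tool, called after "Request:" in YAML: its name, and indented under it one key for each argument. apply_moves: Moves the arm, as the interface text tells. Its arguments: {"type":"object","properties":{"deltas":{"type":"array"},"force":{"type":"number"}},"required":["deltas"]}

```bash
mkdir -p pics; ls; python3 - <<'E'
from plant import *
import cv2
o=get_obs();print(o)
for n in("side","top"):
    d=get_image(n);cv2.imwrite(f"pics/{n}0.png",d["img"]);print(n,d["fx"],d["fy"],d["cx"],d["cy"],d["T"])
E
```

```text
pics
{'time_s': 0.0, 'qpos': array([ 9.91014009e-01,  2.87207617e-01,  1.57819943e+00, -1.62787674e-05,
        1.27862518e+00, -1.49973836e-01]), 'joint_velocities': array([-1.97957513e-05,  6.92822721e-04,  2.35878111e-05, -5.46160334e-04,
       -9.51125690e-04, -1.53720033e-04]), 'tau': array([-7.59900613e-04, -4.05988276e+01, -2.92618454e+01, -1.53001029e-04,
        5.72582256e-03, -2.59276867e-06]), 'ee_pos': array([0.28085757, 0.61305373, 0.22990708]), 'ee_rot': array([-0.59476686,  0.59548115,  0.38108747, -0.38265772]), 'force': array([ 0.52663729,  0.48799105, -0.44693945]), 'ft_torque': array([-0.01659854,  0.03656941, -0.01117187]), 'gripper_width': 0.08533432325277596}
side 434.35619145069836 434.35619145069836 325.8163710687908 236.0413929352263 [[ 0.97741177 -0.16064888  0.13732506  0.38007115]
 [-0.21030832 -0.67507532  0.70713769 -0.73740354]
 [-0.02089612 -0.72004531 -0.69361236  0.8105636 ]
 [ 0.          0.          0.          1.        ]]
top 493.8710809705395 493.8710809705395 314.9374249545781 239.89748434173683 [[ 0.02728402 -0.98046484  0.1947929   0.29772371]
 [-0.99959372 -0.0283673  -0.00277325 -0.03135031]
 [ 0.00824482 -0.19463809 -0.98084047  1.24878708]
 [ 0.          0.          0.          1.        ]]
```

View pics/side0.png

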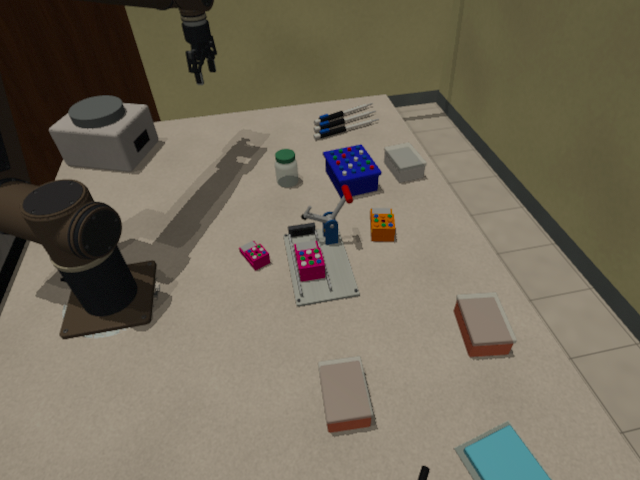

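View pics/top0.png

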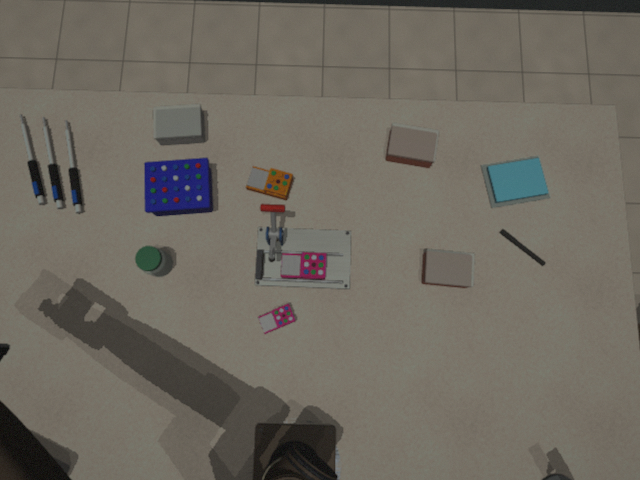

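The top view shows three rack candidates: magenta on the plate at (304,265), a smaller magenta one at (277,318) and an orange one at (270,182). The larger magenta rack in the channel fits the description. The stop is on the left at (259,264), which is world +y, and the red handle is at (272,209). I'll confirm with an enlarged crop.

```bash
cat > h.py <<'E'
import cv2,numpy as np
from plant import *
def ray(d,u,v,z):
    T=np.array(d["T"]);r=T[:3,:3]@np.array([(u-d["cx"])/d["fx"],(v-d["cy"])/d["fy"],1]);o=T[:3,3]
    return o+r*(z-o[2])/r[2]
def proj(d,p):
    T=np.array(d["T"]);q=T[:3,:3].T@(np.array(p)-T[:3,3]);return d["cx"]+d["fx"]*q[0]/q[2],d["cy"]+d["fy"]*q[1]/q[2]
def tri(a,ua,b,ub):
    A=[];B=[]
    for d,(u,v) in((a,ua),(b,ub)):
        T=np.array(d["T"]);r=T[:3,:3]@np.array([(u-d["cx"])/d["fx"],(v-d["cy"])/d["fy"],1]);r/=np.linalg.norm(r)
        P=np.eye(3)-np.outer(r,r);A.append(P);B.append(P@T[:3,3])
    return np.linalg.lstsq(np.vstack(A),np.hstack(B),rcond=None)[0]
def blobs(img,lo,hi,amin=25):
    m=cv2.inRange(cv2.cvtColor(img,cv2.COLOR_BGR2HSV),lo,hi)
    n,l,s,c=cv2.connectedComponentsWithStats(m)
    return [(s[i].tolist(),c[i].round(1).tolist()) for i in range(1,n) if s[i][4]>=amin],l
E
python3 - <<'E'
from h import *
t=get_image("top");s=get_image("side")
a=cv2.resize(t["img"][200:310,235:375],None,fx=5.7,fy=5.4,interpolation=cv2.INTER_CUBIC);cv2.imwrite("pics/topc.png",a)
a=cv2.resize(s["img"][170:310,260:420],None,fx=5,fy=4.28,interpolation=cv2.INTER_CUBIC);cv2.imwrite("pics/sidec.png",a)
for n,d in(("t",t),("s",s)):
    print(n,"mag",blobs(d["img"],(150,120,60),(172,255,255))[0]);print("red",blobs(d["img"],(0,200,80),(4,255,255))[0],blobs(d["img"],(174,200,80),(180,255,255))[0]);print("blue",blobs(d["img"],(115,150,40),(130,255,255))[0]);print("green",blobs(d["img"],(60,80,30),(90,255,255),60)[0])
E
```

```text
t mag [([281, 252, 45, 27, 492], [309.5, 266.4]), ([259, 304, 36, 30, 240], [281.2, 316.6])]
red [] []
blue [([145, 159, 65, 53, 2590], [176.8, 185.4])]
green [([136, 247, 25, 24, 463], [147.8, 258.1])]
s mag [([294, 241, 31, 40, 631], [310.3, 265.5]), ([239, 242, 31, 28, 359], [256.4, 257.4])]
red [([342, 186, 11, 16, 91], [346.6, 193.3])] []
blue [([324, 145, 57, 53, 1594], [352.2, 171.9])]
green [([276, 149, 19, 15, 222], [284.8, 155.9])]
```

View pics/topc.png

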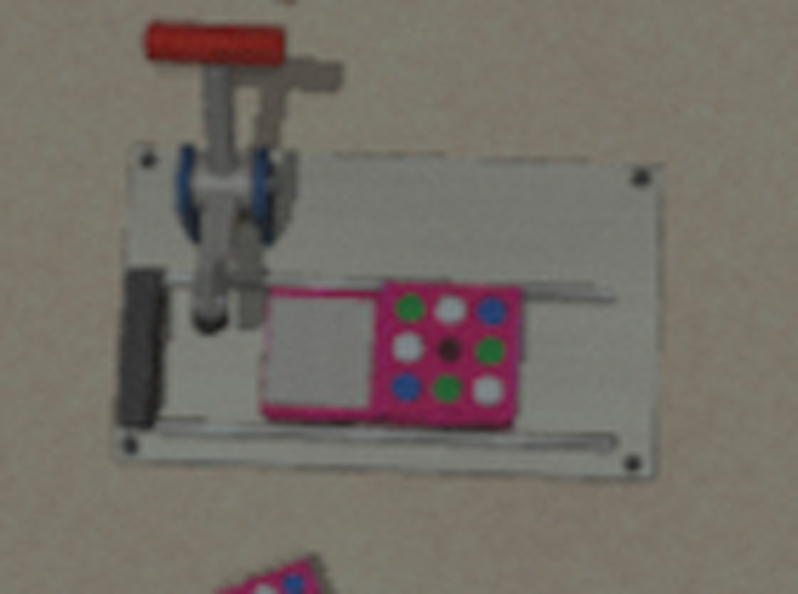

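View pics/sidec.png

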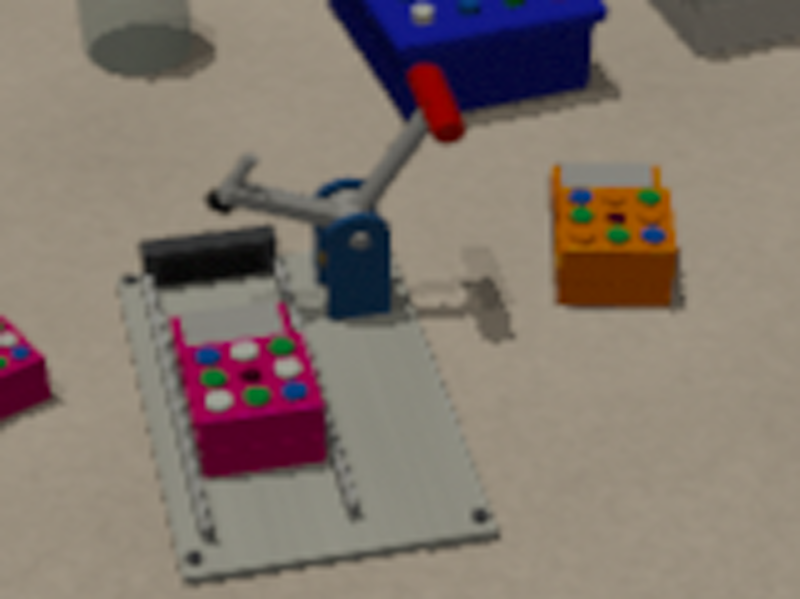

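The enlarged crops confirm it: the larger magenta rack sits in the channel with its low deck facing the stop. The plate corners in the top crop are at (133,145), (662,163), (655,478) and (116,460), and the handle is at (215,43). In the side crop the handle is at (436,102).

```bash
python3 - <<'E'
from h import *
t=get_image("top");s=get_image("side")
tc=lambda x,y:(235+(x+.5)/5.7-.5,200+(y+.5)/5.4-.5)
sc=lambda x,y:(260+(x+.5)/5-.5,170+(y+.5)/4.28-.5)
def fit(S,W):
    S=np.array(S);W=np.array(W)[:,:2];a=S-S.mean(0);b=W-W.mean(0)
    th=np.arctan2((a[:,0]*b[:,1]-a[:,1]*b[:,0]).sum(),(a*b).sum());R=np.array([[np.cos(th),-np.sin(th)],[np.sin(th),np.cos(th)]])
    o=W.mean(0)-R@S.mean(0);print("yaw",th,"o",o,"res mm",((S@R.T+o-W)*1000).round(1).tolist());return th,o,R
S=[(.075,.12),(.075,-.12),(-.075,-.12),(-.075,.12)]
W=[ray(t,*tc(*p),.01) for p in[(133,145),(662,163),(655,478),(116,460)]]
th,o,R=fit(S,W)
W2=[ray(s,*sc(*p),.01) for p in[(497,532),(183,577),(119,280)]]
fit(S[1:],W2)
toS=lambda w:(R.T@(np.array(w)[:2]-o)*1000).round(1)
h=tri(t,tc(215,43),s,sc(436,102));print("handle",h,toS(h))
for p in[(522,288),(514,428)]:
    w=ray(t,*tc(*p),.058);print("trail top",w,toS(w))
for p in[(326,462),(205,473)]:
    w=ray(s,*sc(*p),.012);print("trail bot side",w,toS(w))
for n,z,p in[("jar",.1,(147.8,258.1)),("cooler",.082,(176.8,185.4))]:
    w=ray(t,*p,z);print(n,w,toS(w))
w=ray(t,270,182,.05);print("orange",w,toS(w))
print("start qpose tool R");from scipy.spatial.transform import Rotation as Ro
q=get_obs()["ee_rot"];print(Ro.from_quat(np.r_[q[1:],q[0]]).as_matrix().round(3))
E
```

```text
yaw -0.006357599672764421 o [ 0.4987881  -0.00649048] res mm [[-0.2, 0.5], [0.1, -0.9], [0.1, -1.1], [-0.1, 1.5]]
yaw -0.016372530760291194 o [ 0.50138607 -0.0092016 ] res mm [[1.5, -1.3], [-0.7, -1.9], [-0.7, 3.2]]
handle [0.58923888 0.06507243 0.15410103] [90.  72.1]
trail top [ 0.50253049 -0.06305857  0.058     ] [  4.1 -56.5]
trail top [ 0.43879802 -0.06111673  0.058     ] [-59.6 -55. ]
trail bot side [ 0.50543137 -0.06379061  0.012     ] [  7.  -57.3]
trail bot side [ 0.44712353 -0.05845877  0.012     ] [-51.3 -52.3]
jar [0.4709715  0.35644697 0.1       ] [-30.1 362.8]
cooler [0.65607427 0.3083075  0.082     ] [155.3 315.8]
orange [0.68189177 0.08306224 0.05      ] [182.5  90.7]
start qpose tool R
[[ 0.417 -0.    -0.909]
 [ 0.909 -0.001  0.417]
 [-0.001 -1.     0.   ]]
```

Request:
apply_moves:
  deltas:
    - [[0, 0, 0, 0.115, 255], [0, 0, 0, 0.115, 255], [0, 0, 0, 0.115, 255], [0, 0, 0, 0.115, 255], [0, 0, 0, 0.115, 255], [0, 0, 0, 0.115, 255], [0, 0, 0, 0.115, 255], [0, 0, 0, 0.115, 255]]
  force: 40

```text
time_s: 0.97
ee_pos: [0.2812, 0.6135, 0.2312]
ee_rot: [-0.703, 0.703, 0.076, -0.076]
force: [0.0, 0.4, -0.2]
gripper_width: -0.0
```

Request:
apply_moves:
  deltas:
    - [[0, 0, 0, 0.115, 255], [0, 0, 0, 0.115, 255], [35, 0, -10, 0, 255], [35, 0, -10, 0, 255], [35, 0, -10, 0, 255], [35, 0, -10, 0, 255], [0, 0, -38, 0, 255], [0, 0, -38, 0, 255]]

```text
time_s: 1.63
ee_pos: [0.4219, 0.4951, 0.2284]
ee_rot: [-0.706, 0.708, -0.005, 0.003]
force: [0.4, 0.0, 1.3]
gripper_width: -0.0
```

Request:
apply_moves:
  deltas:
    - [[6, 0, -38, 0, 255], [6, 0, -38, 0, 255], [6, 0, -38, 0, 255], [6, 0, -38, 0, 255], [6, 0, -38, 0, 255], [6, 0, -38, 0, 255], [6, 0, -38, 0, 255], [6, 0, -38, 0, 255]]

```text
time_s: 2.3
ee_pos: [0.4653, 0.1902, 0.2315]
ee_rot: [0.707, -0.707, 0.003, -0.003]
force: [1.8, -0.8, 0.3]
gripper_width: 0.0003
```

Request:
apply_moves:
  deltas:
    - [[1, 0, -40, 0, 255], [1, 0, -40, 0, 255], [1, 0, -40, 0, 255], [1, 0, -40, 0, 255], [1, 0, -40, 0, 255], [1, 0, -40, 0, 255], [1, 0, -40, 0, 255], [1, 0, -35, 0, 255]]

```text
time_s: 2.97
ee_pos: [0.4702, -0.1255, 0.2317]
ee_rot: [-0.707, 0.707, -0.003, 0.004]
force: [0.8, 0.6, 0.2]
gripper_width: 0.0
```

Request:
apply_moves:
  deltas:
    - [[0, 38, 0, 0, 255], [0, 38, 0, 0, 255], [0, 38, 0, 0, 255], [0, 38, 0, 0, 255], [0, 25, 0, 0, 255], [0, 15, 0, 0, 255], [0, 0, 0, 0, 255], [0, 0, 0, 0, 255]]

```text
time_s: 3.63
ee_pos: [0.4702, -0.1229, 0.0389]
ee_rot: [0.707, -0.707, 0.004, -0.003]
force: [0.4, 0.3, 0.5]
gripper_width: -0.0003
```

```bash
python3 - <<'E'
from h import *
o=get_obs();print(o["ee_pos"],o["ee_rot"],o["force"])
t=get_image("top");s=get_image("side")
a=np.hstack([cv2.resize(t["img"][190:310,235:395],(400,300)),cv2.resize(s["img"][180:330,250:410],(400,300+75))[:300]])
cv2.imwrite("pics/p1.png",np.vstack([cv2.resize(t["img"][215:305,260:380],(800,600))]))
E
```

```text
[ 0.47018685 -0.12291743  0.03886332] [ 0.70739204 -0.70680646  0.00377151 -0.00262813] [0.3711779  0.25403753 0.53457898]
```

View pics/p1.png

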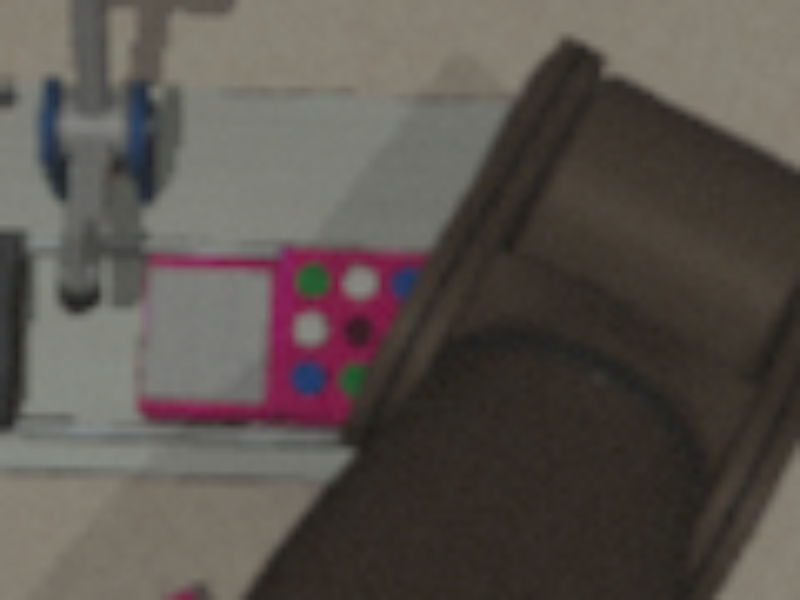

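The picture shows the arm hiding the rack's trailing end, with the deck and foot clear (foot at crop (80,295)). The fingers are about 49 mm behind the trailing face, so I'll push gently.

Request:
apply_moves:
  deltas:
    - [[2, 5, 8, 0, 255], [0, 0, 8, 0, 255], [0, 0, 8, 0, 255], [0, 0, 6, 0, 255], [0, 0, 4, 0, 255], [0, 0, 2, 0, 255], [0, 0, 2, 0, 255], [0, 0, 2, 0, 255]]

```text
time_s: 4.4
ee_pos: [0.4731, -0.083, 0.0345]
ee_rot: [-0.707, 0.707, -0.003, 0.003]
force: [-0.4, 0.5, -0.4]
gripper_width: 0.0001
```

Request:
apply_moves:
  deltas:
    - [[0, 0, 2, 0, 255], [0, 0, 2, 0, 255], [0, 0, 2, 0, 255], [0, 0, 2, 0, 255], [0, 0, 2, 0, 255], [0, 0, 2, 0, 255], [0, 0, 2, 0, 255], [0, 0, 2, 0, 255]]

```text
time_s: 5.07
ee_pos: [0.4731, -0.0671, 0.0343]
ee_rot: [-0.707, 0.707, -0.003, 0.003]
force: [0.3, -1.0, -1.0]
gripper_width: 0.0
```

Request:
apply_moves:
  deltas:
    - [[0, 0, 2, 0, 255], [0, 0, 2, 0, 255], [0, 0, 2, 0, 255], [0, 0, 2, 0, 255], [0, 0, 2, 0, 255], [0, 0, 2, 0, 255], [0, 0, 2, 0, 255], [0, 0, 2, 0, 255]]

```text
time_s: 5.73
ee_pos: [0.4732, -0.0509, 0.0343]
ee_rot: [0.707, -0.707, 0.003, -0.003]
force: [-0.6, -1.2, -1.5]
gripper_width: -0.0002
```

Request:
apply_moves:
  deltas:
    - [[0, 0, 2, 0, 255], [0, 0, 2, 0, 255], [0, 0, 2, 0, 255], [0, 0, 2, 0, 255], [0, 0, 2, 0, 255], [0, 0, 1, 0, 255], [0, 0, 1, 0, 255], [0, 0, 1, 0, 255]]

```text
time_s: 6.4
ee_pos: [0.4734, -0.038, 0.0343]
ee_rot: [-0.707, 0.707, -0.003, 0.003]
force: [0.2, -1.4, -1.9]
gripper_width: -0.0003
```

Request:
apply_moves:
  deltas:
    - [[0, 0, 0.6, 0, 255], [0, 0, 0.6, 0, 255], [0, 0, 0.6, 0, 255], [0, 0, 0.6, 0, 255]]

```text
time_s: 6.73
ee_pos: [0.4734, -0.0357, 0.0343]
ee_rot: [-0.707, 0.707, -0.003, 0.003]
force: [-0.7, -1.0, -0.5]
gripper_width: -0.0001
```

Request:
apply_moves:
  deltas:
    - [[0, 0, 0.5, 0, 255], [0, 0, 0.5, 0, 255], [0, 0, 0.5, 0, 255]]

```text
time_s: 6.98
ee_pos: [0.4734, -0.0342, 0.0343]
ee_rot: [0.707, -0.707, 0.003, -0.003]
force: [0.1, -0.8, -1.5]
gripper_width: -0.0
```

Request:
apply_moves:
  deltas:
    - [[0, 0, 0.7, 0, 255], [0, 0, 0.7, 0, 255], [0, 0, 0.7, 0, 255], [0, 0, 0.7, 0, 255]]

```text
time_s: 7.32
ee_pos: [0.4734, -0.0314, 0.0343]
ee_rot: [-0.707, 0.707, -0.003, 0.003]
force: [0.3, -0.9, -1.4]
gripper_width: 0.0001
```

Request:
apply_moves:
  deltas:
    - [[0, 0, 0.5, 0, 255], [0, 0, 0.5, 0, 255], [0, 0, 0.5, 0, 255]]

```text
time_s: 7.57
ee_pos: [0.4735, -0.0299, 0.0343]
ee_rot: [0.707, -0.707, 0.003, -0.003]
force: [-0.1, -0.6, -0.5]
gripper_width: -0.0004
```

Request:
apply_moves:
  deltas:
    - [[0, 0, 0.5, 0, 255], [0, 0, 0.5, 0, 255]]

```text
time_s: 7.73
ee_pos: [0.4735, -0.0289, 0.0343]
ee_rot: [0.707, -0.707, 0.003, -0.003]
force: [-0.0, -0.3, -1.4]
gripper_width: -0.0001
```

Request:
apply_moves:
  deltas:
    - [[0, 0, 0.5, 0, 255], [0, 0, 0.5, 0, 255]]

```text
time_s: 7.9
ee_pos: [0.4735, -0.0279, 0.0343]
ee_rot: [-0.707, 0.707, -0.003, 0.003]
force: [-0.5, -0.6, -1.1]
gripper_width: 0.0001
```

Request:
apply_moves:
  deltas:
    - [[0, 0, 0.5, 0, 255], [0, 0, 0.5, 0, 255]]

```text
time_s: 8.07
ee_pos: [0.4735, -0.0269, 0.0343]
ee_rot: [-0.707, 0.707, -0.003, 0.003]
force: [0.0, -2.0, -1.4]
gripper_width: -0.0
```

```bash
python3 - <<'E'
from h import *
o=get_obs();print(o["ee_pos"],o["force"])
t=get_image("top")
cv2.imwrite("pics/p2.png",cv2.resize(t["img"][215:305,240:360],(800,600),interpolation=cv2.INTER_CUBIC))
E
```

```text
[ 0.47347487 -0.02690558  0.03433221] [ 0.00315853 -1.97581688 -1.40657032]
```

View pics/p2.png

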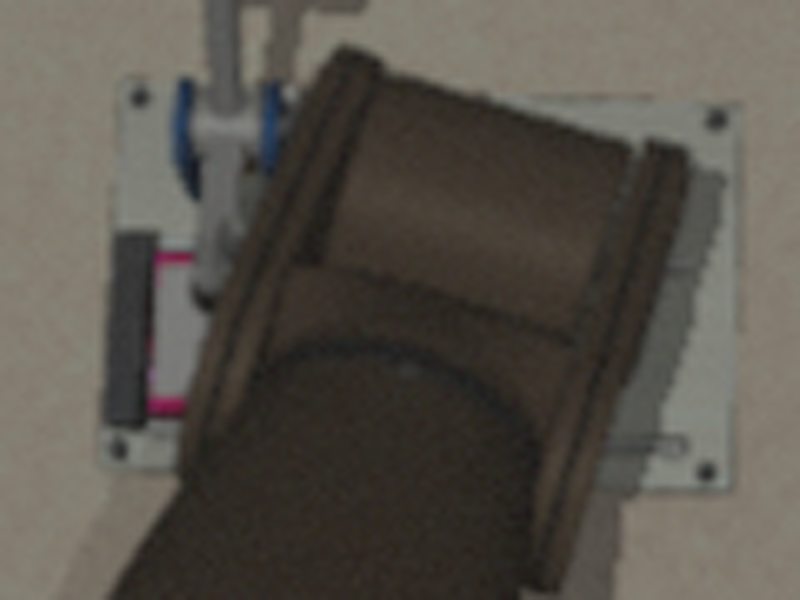

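The deck edge is now almost at the stop (crop x about 150). I'll go on in small steps until the force rises clearly.

Request:
apply_moves:
  deltas:
    - [[0, 0, 0.4, 0, 255], [0, 0, 0, 0, 255]]

```text
time_s: 8.28
ee_pos: [0.4735, -0.0267, 0.0344]
ee_rot: [-0.707, 0.707, -0.003, 0.003]
force: [0.4, -1.7, -0.3]
gripper_width: -0.0002
```

Request:
apply_moves:
  deltas:
    - [[0, 0, 0.4, 0, 255], [0, 0, 0, 0, 255]]

```text
time_s: 8.45
ee_pos: [0.4735, -0.0267, 0.0345]
ee_rot: [-0.707, 0.708, -0.003, 0.003]
force: [-1.7, -4.5, -1.0]
gripper_width: 0.0001
```

Request:
apply_moves:
  deltas:
    - [[0, 0, 0.4, 0, 255], [0, 0, 0, 0, 255]]

```text
time_s: 8.62
ee_pos: [0.4735, -0.0266, 0.0345]
ee_rot: [-0.706, 0.708, -0.003, 0.003]
force: [-1.4, -5.7, -0.2]
gripper_width: 0.0002
```

Contact with the stop: y is holding while the force climbs at about 4 N/mm. I'll seat it to about 9–10 N.

Request:
apply_moves:
  deltas:
    - [[0, 0, 0.5, 0, 255], [0, 0, 0.5, 0, 255], [0, 0, 0, 0, 255]]

```text
time_s: 8.87
ee_pos: [0.4736, -0.0266, 0.0347]
ee_rot: [-0.706, 0.709, -0.003, 0.002]
force: [-2.4, -9.7, 1.2]
gripper_width: 0.0
```

```bash
python3 -c "
from plant import *
o=get_obs();print(o['ee_pos'],o['force'])"
```

```text
[ 0.47361451 -0.02657069  0.03470733] [-2.37496597 -9.67092525  1.22223153]
```

Request:
apply_moves:
  deltas:
    - [[0, 0, -2, 0, 255], [0, 0, -6, 0, 255], [0, 0, -15, 0, 255], [0, 0, -15, 0, 255], [0, -38, 0, 0, 255], [0, -38, 0, 0, 255], [0, -38, 0, 0, 255], [0, -38, 0, 0, 255]]

```text
time_s: 9.53
ee_pos: [0.4728, -0.0623, 0.1877]
ee_rot: [0.708, -0.706, 0.003, -0.003]
force: [0.6, 0.1, -0.9]
gripper_width: 0.0001
```

```bash
python3 - <<'E'
from h import *
o=get_obs();print(o["ee_pos"],o["force"])
s=get_image("side")
cv2.imwrite("pics/p3.png",cv2.resize(s["img"][180:310,270:400],(800,600),interpolation=cv2.INTER_CUBIC))
E
```

```text
[ 0.47277223 -0.06233034  0.18770814] [ 0.58576015  0.12512028 -0.88906711]
```

View pics/p3.png

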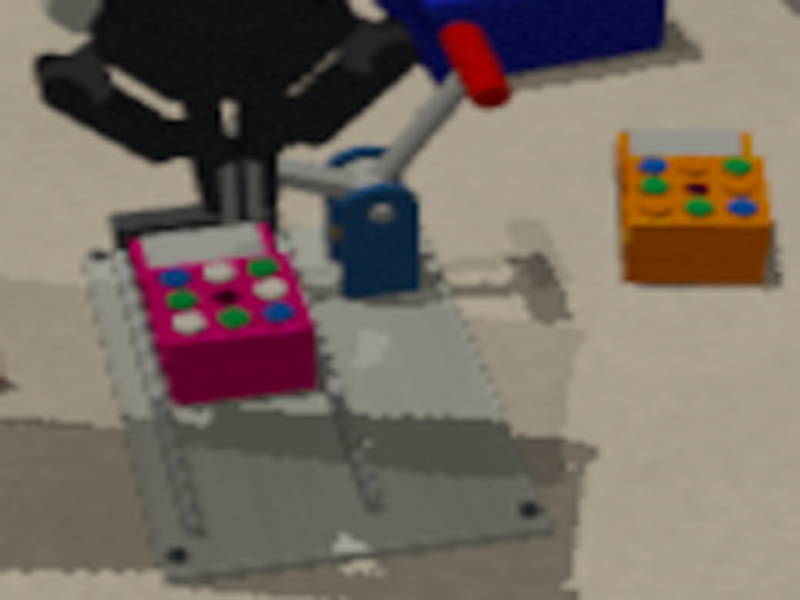

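The rack is home against the stop: trailing face at crop (240,370), nose at (190,240). The closed fingers are about 33 mm wide near the tip, with the knuckles splaying out only higher up. Next I go over to the handle's +x side.

Request:
apply_moves:
  deltas:
    - [[0, -35, 0, 0, 255], [0, -10, 0, 0, 255], [35, 0, 25, 0, 255], [35, 0, 25, 0, 255], [35, 0, 25, 0, 255], [35, 0, 25, 0, 255], [35, 0, 25, 0, 255], [0, 0, 2, 0, 255]]

```text
time_s: 10.25
ee_pos: [0.6474, 0.0626, 0.2273]
ee_rot: [0.708, -0.706, 0.003, -0.002]
force: [-1.4, -1.2, -0.8]
gripper_width: -0.0
```

Request:
apply_moves:
  deltas:
    - [[0, 30, 0, 0, 255], [0, 30, 0, 0, 255], [0, 22, 0, 0, 255], [0, 0, 0, 0, 255]]

```text
time_s: 10.58
ee_pos: [0.6393, 0.0593, 0.1412]
ee_rot: [0.708, -0.707, 0.008, 0.002]
force: [-1.1, -0.6, -0.6]
gripper_width: 0.0001
```

```bash
python3 - <<'E'
from h import *
o=get_obs();print(o["ee_pos"],o["force"])
s=get_image("side")
cv2.imwrite("pics/p4.png",cv2.resize(s["img"][130:260,280:410],(800,600),interpolation=cv2.INTER_CUBIC))
E
```

```text
[0.63932452 0.05927489 0.14118109] [-1.05330081 -0.55741857 -0.58970798]
```

View pics/p4.png

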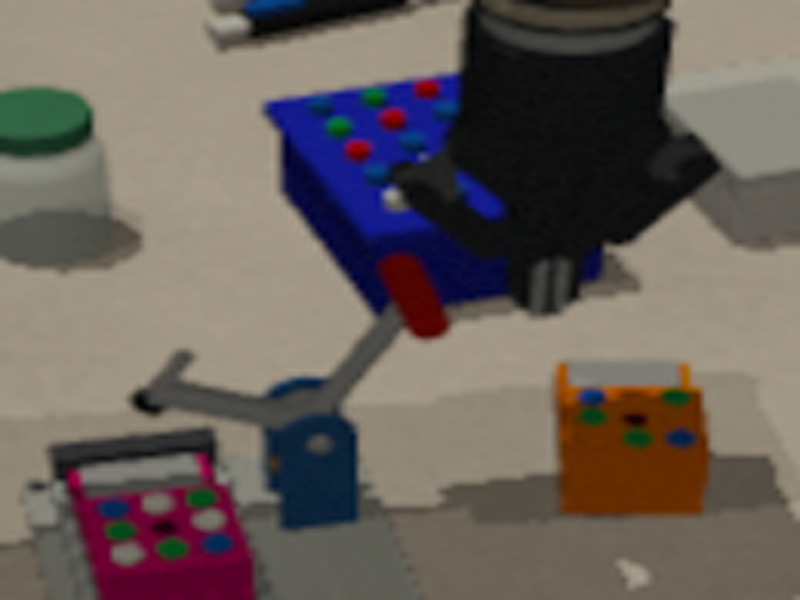

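The picture shows the fingers at crop (545,290), to the +x side of the red bar at (415,295), with a gap of about 25 mm. The tool drifted a few mm, so I'll check that.

Request:
apply_moves:
  deltas:
    - [[0, -5, 4, 0, 255], [0, 0, 0, 0, 255]]

```text
time_s: 10.8
ee_pos: [0.6456, 0.0633, 0.1576]
ee_rot: [0.707, -0.707, 0.001, -0.005]
force: [-0.1, 0.0, 0.6]
gripper_width: -0.0003
```

```bash
python3 -c "
from plant import *
o=get_obs();print(o['ee_pos'],o['ee_rot'],o['force'],o['qpos'],o['joint_velocities'])"
```

```text
[0.64555327 0.06325157 0.15759843] [ 0.70721841 -0.70697643  0.00132974 -0.00496801] [-0.08204029  0.0401112   0.57865171] [-5.87623847e-02  2.92538097e-01  1.70865063e+00  6.84945681e-04
  1.13528488e+00 -5.01433248e-02] [-0.00313822 -0.01360435 -0.01152753 -0.00972887 -0.01392764 -0.00718849]
```

Request:
apply_moves:
  deltas:
    - [[-3, 5, 1, 0, 255], [-6, 5, 0, 0, 255], [-5, 0, 0, 0, 255], [-4, 0, 0, 0, 255], [-2, 0, 0, 0, 255], [-1.5, 0, 0, 0, 255], [-1.5, 0, 0, 0, 255], [-1.5, 0, 0, 0, 255]]

```text
time_s: 11.47
ee_pos: [0.6193, 0.064, 0.1445]
ee_rot: [0.707, -0.707, 0.003, -0.003]
force: [-0.1, -0.6, 0.2]
gripper_width: -0.0001
```

Request:
apply_moves:
  deltas:
    - [[-1.5, 0, 0, 0, 255], [-1.5, 0, 0, 0, 255], [-1.5, 0, 0, 0, 255], [-1.5, 0, 0, 0, 255]]

```text
time_s: 11.8
ee_pos: [0.6132, 0.0641, 0.1443]
ee_rot: [-0.707, 0.707, -0.003, 0.003]
force: [-0.2, 0.0, -0.4]
gripper_width: -0.0
```

Request:
apply_moves:
  deltas:
    - [[-1.5, 0, 0, 0, 255], [-1.5, 0, 0, 0, 255], [-1.5, 0, 0, 0, 255], [-1.5, 0, 0, 0, 255]]

```text
time_s: 12.13
ee_pos: [0.6093, 0.0641, 0.1454]
ee_rot: [0.707, -0.707, 0.001, -0.005]
force: [5.6, 0.2, 1.0]
gripper_width: -0.0
```

Request:
apply_moves:
  deltas:
    - [[-1.5, -0.3, 0, 0, 255], [-1.5, -0.3, 0, 0, 255], [-1.5, -0.3, 0, 0, 255], [-1.5, -0.3, 0, 0, 255]]

```text
time_s: 12.47
ee_pos: [0.6045, 0.0641, 0.1481]
ee_rot: [0.707, -0.707, -0.0, -0.007]
force: [6.1, -0.2, 3.0]
gripper_width: -0.0001
```

Request:
apply_moves:
  deltas:
    - [[-1.5, -0.3, 0, 0, 255], [-1.5, -0.3, 0, 0, 255], [-1.5, -0.3, 0, 0, 255], [-1.5, -0.3, 0, 0, 255]]

```text
time_s: 12.8
ee_pos: [0.5995, 0.0642, 0.1506]
ee_rot: [0.707, -0.707, -0.001, -0.008]
force: [7.5, 0.9, 5.2]
gripper_width: 0.0003
```

Request:
apply_moves:
  deltas:
    - [[-1.5, -1.2, 0, 0, 255], [-1.5, -1.2, 0, 0, 255], [-1.5, -0.8, 0, 0, 255], [-1.5, -0.6, 0, 0, 255]]

```text
time_s: 13.13
ee_pos: [0.5925, 0.0643, 0.1537]
ee_rot: [0.707, -0.707, -0.0, -0.007]
force: [5.5, 0.4, 5.5]
gripper_width: -0.0003
```

Request:
apply_moves:
  deltas:
    - [[-1.5, -0.5, 0, 0, 255], [-1.5, -0.4, 0, 0, 255], [-1.5, -0.4, 0, 0, 255], [-1.5, -0.3, 0, 0, 255]]

```text
time_s: 13.47
ee_pos: [0.5866, 0.0644, 0.1557]
ee_rot: [0.707, -0.707, -0.0, -0.007]
force: [5.3, 0.8, 5.1]
gripper_width: -0.0001
```

Request:
apply_moves:
  deltas:
    - [[-1.5, -0.5, 0, 0, 255], [-1.5, -0.4, 0, 0, 255], [-1.5, -0.3, 0, 0, 255], [-1.5, -0.2, 0, 0, 255]]

```text
time_s: 13.8
ee_pos: [0.5804, 0.0644, 0.1573]
ee_rot: [0.707, -0.707, 0.0, -0.007]
force: [3.4, 1.0, 7.3]
gripper_width: 0.0001
```

Request:
apply_moves:
  deltas:
    - [[-1.5, -0.1, 0, 0, 255], [-1.5, -0.1, 0, 0, 255], [-1.5, 0, 0, 0, 255], [-1.5, 0, 0, 0, 255]]

```text
time_s: 14.13
ee_pos: [0.5715, 0.0644, 0.1545]
ee_rot: [-0.707, 0.707, -0.003, 0.003]
force: [0.7, 0.0, 0.9]
gripper_width: 0.0
```

Request:
apply_moves:
  deltas:
    - [[-1.5, 0, 0, 0, 255], [-1.5, 0, 0, 0, 255], [-1.5, 0, 0, 0, 255], [-1.5, 0, 0, 0, 255]]

```text
time_s: 14.47
ee_pos: [0.5643, 0.0646, 0.1527]
ee_rot: [0.707, -0.707, 0.004, -0.002]
force: [1.5, 0.7, 0.7]
gripper_width: 0.0001
```

```bash
python3 - <<'E'
from h import *
o=get_obs();print(o["ee_pos"],o["force"])
s=get_image("side");t=get_image("top")
print(blobs(s["img"],(0,200,60),(4,255,255))[0],blobs(t["img"],(0,150,60),(6,255,255))[0])
cv2.imwrite("pics/p5.png",cv2.resize(s["img"][160:260,280:400],(800,600),interpolation=cv2.INTER_CUBIC))
E
```

```text
[0.56425211 0.06458924 0.15267491] [1.46967771 0.69729076 0.67537523]
[([311, 189, 10, 17, 95], [315.2, 197.0])] []
```

View pics/p5.png

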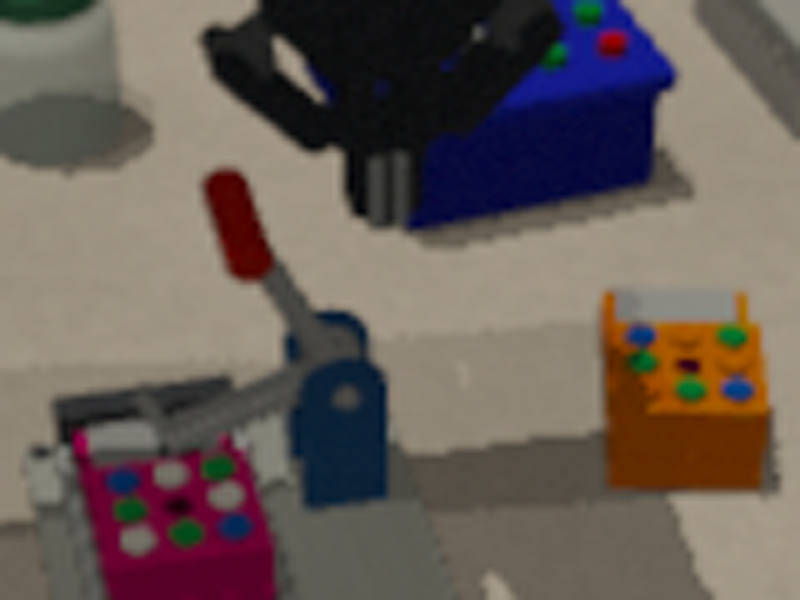

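The clamp has snapped over: bar at crop (238,225) and foot down on the deck, with the fingers about 30 mm away. I'll locate the bar by casting the ray onto its y plane.

```bash
python3 - <<'E'
from h import *
s=get_image("side")
for z in np.arange(.145,.170,.003):
    w=ray(s,315.2,197,z);print(z.round(3),w.round(4), "r from pivot mm",1000*np.hypot(w[0]-.544,z-.075))
E
```

```text
0.145 [0.5155 0.0813 0.145 ] r from pivot mm 75.57457749543356
0.148 [0.5149 0.0776 0.148 ] r from pivot mm 78.58544482623645
0.151 [0.5143 0.0739 0.151 ] r from pivot mm 81.60007922001557
0.154 [0.5137 0.0702 0.154 ] r from pivot mm 84.61807805746582
0.157 [0.5131 0.0665 0.157 ] r from pivot mm 87.63909375853416
0.16 [0.5125 0.0628 0.16  ] r from pivot mm 90.66282474501938
0.163 [0.5118 0.0591 0.163 ] r from pivot mm 93.68900811688773
0.166 [0.5112 0.0555 0.166 ] r from pivot mm 96.71741367694659
0.169 [0.5106 0.0518 0.169 ] r from pivot mm 99.74783902441283
```

Request:
apply_moves:
  deltas:
    - [[-4, -2.5, 0, 0, 255], [-5, 0, 0, 0, 255], [-5, 0, 0, 0, 255], [-4, 0, 0, 0, 255], [-2, 0, 0, 0, 255], [-1, 0, 0, 0, 255], [-1, 0, 0, 0, 255], [-1, 0, 0, 0, 255]]

```text
time_s: 15.28
ee_pos: [0.5423, 0.0647, 0.1563]
ee_rot: [-0.707, 0.707, -0.003, 0.003]
force: [0.3, 0.5, -0.9]
gripper_width: 0.0003
```

Request:
apply_moves:
  deltas:
    - [[-0.8, 0, 0, 0, 255], [-0.8, 0, 0, 0, 255], [-0.8, 0, 0, 0, 255]]

```text
time_s: 15.53
ee_pos: [0.5399, 0.0647, 0.1562]
ee_rot: [-0.707, 0.707, -0.003, 0.003]
force: [0.4, -0.1, 0.0]
gripper_width: 0.0
```

Request:
apply_moves:
  deltas:
    - [[-0.7, 0, 0, 0, 255], [-0.7, 0, 0, 0, 255]]

```text
time_s: 15.7
ee_pos: [0.5385, 0.0648, 0.1562]
ee_rot: [-0.707, 0.707, -0.003, 0.003]
force: [-0.3, -0.5, -0.1]
gripper_width: -0.0004
```

Request:
apply_moves:
  deltas:
    - [[-0.6, 0, 0, 0, 255], [-0.6, 0, 0, 0, 255]]

```text
time_s: 15.87
ee_pos: [0.5373, 0.0648, 0.1562]
ee_rot: [-0.707, 0.707, -0.003, 0.003]
force: [0.1, -0.9, 0.5]
gripper_width: -0.0001
```

Request:
apply_moves:
  deltas:
    - [[-0.6, 0, 0, 0, 255], [-0.6, 0, 0, 0, 255]]

```text
time_s: 16.03
ee_pos: [0.5361, 0.0648, 0.1562]
ee_rot: [-0.707, 0.707, -0.003, 0.003]
force: [-0.0, 0.3, -0.0]
gripper_width: 0.0001
```

Request:
apply_moves:
  deltas:
    - [[-0.6, 0, 0, 0, 255], [-0.6, 0, 0, 0, 255]]

```text
time_s: 16.2
ee_pos: [0.5349, 0.0648, 0.1562]
ee_rot: [-0.707, 0.707, -0.003, 0.003]
force: [-0.1, 0.4, 0.0]
gripper_width: -0.0
```

Request:
apply_moves:
  deltas:
    - [[-0.6, 0, 0, 0, 255], [-0.6, 0, 0, 0, 255]]

```text
time_s: 16.37
ee_pos: [0.5337, 0.0648, 0.1562]
ee_rot: [0.707, -0.707, 0.003, -0.003]
force: [0.3, 0.3, -1.2]
gripper_width: 0.0001
```

Request:
apply_moves:
  deltas:
    - [[-0.6, 0, 0, 0, 255], [-0.6, 0, 0, 0, 255]]

```text
time_s: 16.53
ee_pos: [0.5325, 0.0648, 0.1563]
ee_rot: [-0.707, 0.707, -0.003, 0.003]
force: [-0.0, 0.6, 0.3]
gripper_width: 0.0002
```

Request:
apply_moves:
  deltas:
    - [[-0.6, 0, 0, 0, 255]]

```text
time_s: 16.62
ee_pos: [0.5319, 0.0648, 0.1562]
ee_rot: [-0.707, 0.707, -0.003, 0.003]
force: [-1.0, 1.3, -0.4]
gripper_width: 0.0001
```

Request:
apply_moves:
  deltas:
    - [[-0.6, 0, 0, 0, 255], [-0.6, 0, 0, 0, 255]]

```text
time_s: 16.78
ee_pos: [0.5307, 0.0648, 0.1562]
ee_rot: [0.707, -0.707, 0.003, -0.003]
force: [0.5, 0.4, 0.3]
gripper_width: 0.0001
```

Request:
apply_moves:
  deltas:
    - [[-0.6, 0, 0, 0, 255], [-0.6, 0, 0, 0, 255]]

```text
time_s: 16.95
ee_pos: [0.5299, 0.0648, 0.1564]
ee_rot: [0.707, -0.707, 0.003, -0.004]
force: [1.2, 1.1, -0.4]
gripper_width: -0.0002
```

```bash
python3 - <<'E'
from h import *
o=get_obs();print(o["ee_pos"],o["force"])
s=get_image("side")
print(blobs(s["img"],(0,200,60),(4,255,255))[0])
cv2.imwrite("pics/p6.png",cv2.resize(s["img"][160:235,285:385],(800,600),interpolation=cv2.INTER_CUBIC))
E
```

```text
[0.52989787 0.06482647 0.15638768] [ 1.17704025  1.11322209 -0.44792859]
[([311, 189, 9, 17, 94], [315.1, 197.1])]
```

View pics/p6.png

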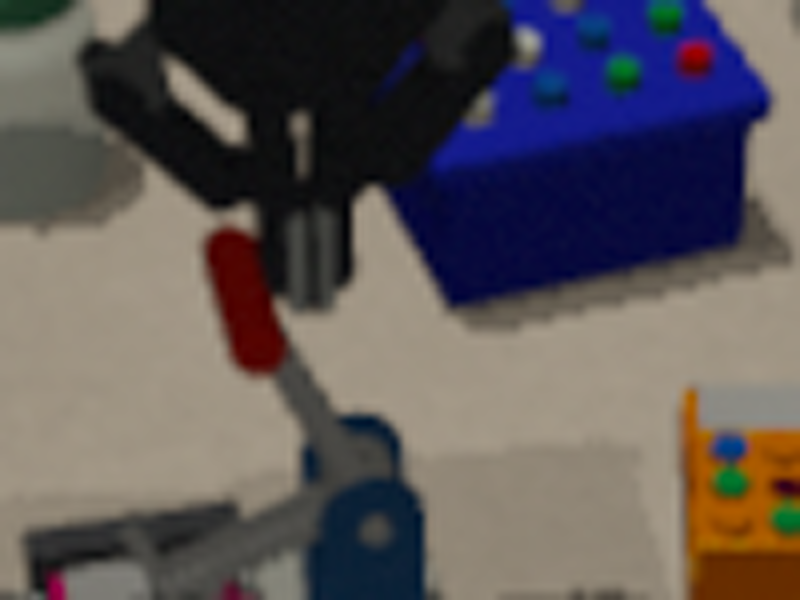

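The fingers are now just touching the bar (crop (265,290)). I'll build up to about 8 N.

Request:
apply_moves:
  deltas:
    - [[-0.6, 0, 0, 0, 255], [-0.5, 0, 0, 0, 255]]

```text
time_s: 17.17
ee_pos: [0.5294, 0.0648, 0.1567]
ee_rot: [-0.707, 0.707, -0.002, 0.004]
force: [3.1, 0.2, -0.6]
gripper_width: -0.0004
```

Request:
apply_moves:
  deltas:
    - [[-0.3, 0, 0, 0, 255]]

```text
time_s: 17.25
ee_pos: [0.5292, 0.0648, 0.1568]
ee_rot: [-0.707, 0.707, -0.002, 0.004]
force: [4.0, -0.0, -0.5]
gripper_width: 0.0001
```

Request:
apply_moves:
  deltas:
    - [[-0.6, 0, 0, 0, 255], [-0.6, 0, 0, 0, 255]]

```text
time_s: 17.42
ee_pos: [0.5286, 0.0647, 0.1572]
ee_rot: [-0.707, 0.707, -0.002, 0.005]
force: [6.1, 0.2, 0.6]
gripper_width: -0.0003
```

Request:
apply_moves:
  deltas:
    - [[-0.5, 0, 0, 0, 255]]

```text
time_s: 17.5
ee_pos: [0.5283, 0.0647, 0.1574]
ee_rot: [-0.707, 0.707, -0.001, 0.005]
force: [6.7, 0.2, 0.9]
gripper_width: -0.0
```

Request:
apply_moves:
  deltas:
    - [[-0.5, 0.2, 0, 0, 255], [-0.4, 0.2, 0, 0, 255]]

```text
time_s: 17.67
ee_pos: [0.5281, 0.0647, 0.1574]
ee_rot: [-0.707, 0.707, -0.001, 0.006]
force: [7.9, -0.2, 1.1]
gripper_width: -0.0002
```

Request:
apply_moves:
  deltas:
    - [[0, 0, 0, 0, 255], [0, 0, 0, 0, 255]]

```text
time_s: 17.83
ee_pos: [0.5282, 0.0647, 0.1575]
ee_rot: [-0.707, 0.707, -0.001, 0.006]
force: [7.4, 0.4, 0.8]
gripper_width: -0.0003
```

Request:
apply_moves:
  deltas:
    - [[-0.5, 0.1, 0, 0, 255], [0, 0, 0, 0, 255]]

```text
time_s: 18.0
ee_pos: [0.5279, 0.0647, 0.1576]
ee_rot: [-0.707, 0.707, -0.0, 0.006]
force: [7.7, 0.6, 0.4]
gripper_width: -0.0001
```

Request:
apply_moves:
  deltas:
    - [[0, 0, 0, 0, 255], [0, 0, 0, 0, 255], [0, 0, 0, 0, 255], [0, 0, 0, 0, 255]]

```text
time_s: 18.33
ee_pos: [0.5279, 0.0647, 0.1576]
ee_rot: [-0.707, 0.707, -0.0, 0.006]
force: [7.4, -0.4, 0.3]
gripper_width: -0.0004
```

Request:
apply_moves:
  deltas:
    - [[0, 0, 0, 0, 255], [0, 0, 0, 0, 255], [0, 0, 0, 0, 255], [0, 0, 0, 0, 255]]

```text
time_s: 18.67
ee_pos: [0.528, 0.0647, 0.1576]
ee_rot: [-0.707, 0.707, -0.0, 0.006]
force: [7.3, 0.4, 0.8]
gripper_width: -0.0002
```

It's holding at about 7.5 N, so I'll nudge it up and hold again at about 8.3 N.

Request:
apply_moves:
  deltas:
    - [[-0.5, 0.1, 0, 0, 255], [0, 0, 0, 0, 255], [0, 0, 0, 0, 255], [0, 0, 0, 0, 255]]

```text
time_s: 19.0
ee_pos: [0.5277, 0.0647, 0.1577]
ee_rot: [-0.707, 0.707, -0.0, 0.007]
force: [8.9, 0.4, 1.2]
gripper_width: -0.0002
```

Request:
apply_moves:
  deltas:
    - [[-0.2, 0, 0, 0, 255], [0, 0, 0, 0, 255], [0, 0, 0, 0, 255], [0, 0, 0, 0, 255]]

```text
time_s: 19.33
ee_pos: [0.5276, 0.0647, 0.1578]
ee_rot: [-0.707, 0.707, 0.0, 0.007]
force: [8.4, -0.3, 2.5]
gripper_width: -0.0
```

Request:
apply_moves:
  deltas:
    - [[0, 0, 0, 0, 255], [0, 0, 0, 0, 255], [0, 0, 0, 0, 255], [0, 0, 0, 0, 255]]

```text
time_s: 19.67
ee_pos: [0.5276, 0.0647, 0.1578]
ee_rot: [-0.707, 0.707, 0.0, 0.007]
force: [7.5, -0.6, 1.1]
gripper_width: -0.0001
```

Held at about 8 N for over half a second. Now I let go by backing off to +x and then up.

Request:
apply_moves:
  deltas:
    - [[3, 0, 0, 0, 255], [8, 0, 0, 0, 255], [15, 0, 0, 0, 255], [25, 0, 0, 0, 255], [25, 0, 0, 0, 255], [10, -20, 0, 0, 255], [0, -30, 0, 0, 255], [0, -20, 0, 0, 255]]

```text
time_s: 20.33
ee_pos: [0.6103, 0.0641, 0.2257]
ee_rot: [0.707, -0.707, 0.005, -0.002]
force: [0.2, -0.5, 0.8]
gripper_width: 0.0001
```

Request:
apply_moves:
  deltas:
    - [[0, 0, 0, 0, 255], [0, 0, 0, 0, 255], [0, 0, 0, 0, 255], [0, 0, 0, 0, 255]]

```text
time_s: 20.67
ee_pos: [0.6088, 0.0642, 0.223]
ee_rot: [0.707, -0.707, 0.005, -0.001]
force: [-0.2, 0.1, -0.0]
gripper_width: 0.0
```

```bash
python3 - <<'E'
from h import *
o=get_obs();print(o["time_s"],o["ee_pos"],o["force"])
s=get_image("side");t=get_image("top")
print(blobs(s["img"],(0,200,60),(4,255,255))[0],"cooler/jar",blobs(s["img"],(115,150,40),(130,255,255))[0],blobs(t["img"],(60,80,30),(90,255,255),60)[0])
cv2.imwrite("pics/p7.png",cv2.resize(s["img"][130:310,260:420],(800,600),interpolation=cv2.INTER_CUBIC))
E
```

```text
20.6667 [0.60881669 0.06421573 0.22295963] [-0.18574353  0.12872322 -0.03548354]
[([311, 189, 9, 17, 96], [315.1, 197.0])] cooler/jar [([324, 149, 57, 49, 1466], [351.3, 175.8])] [([136, 247, 25, 24, 462], [147.8, 258.1])]
```

View pics/p7.png

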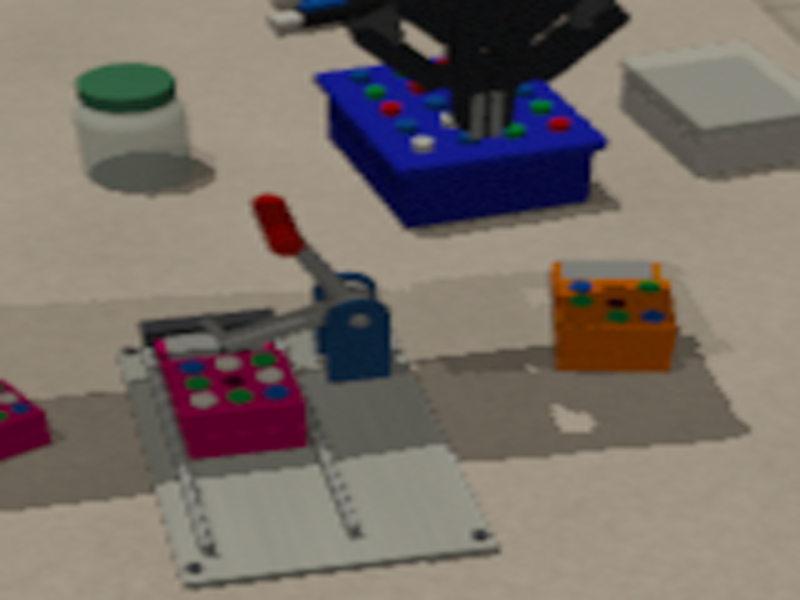

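The rack is at the stop (trailing face at crop (245,440)), the foot is on the deck at (195,345), the handle is over at (278,225), the gripper is clear, and the jar and cooler are unmoved.

```bash
python3 -c "
from plant import *
print(hand_in())"
```

```text
the job is handed in; nothing more can be done
None
```

The job is done and handed in at about 21 s of the 61 s allowed. The hand-in gives no verdict.

- **Rack:** I slid the larger magenta rack home. The fingers stopped advancing while the measured force rose to about 9.7 N (10 N including sideways force, limit 20 N). A picture taken after I backed off showed the rack against the stop.
- **Clamp:** I pushed the red handle past centre, with about 9 N the highest reading (limit 12 N). It snapped over and the foot came down on the rack's low deck.
- **Seating:** I then bore on the handle for more than a second. Readings varied from 7.3 to 8.9 N, so the hold was around 8 N rather than exactly 8 N.
- **Letting go:** I backed off to a clear position, where the measured force was about zero. The handle stayed where it was.
- **Bystanders:** The jar and cooler look unmoved in the last pictures. The arm never went near the tip box, but I did not check it separately.

**Caveats:**
- Force was only read at the end of each move call, so short peaks in between were not seen.
- The camera estimate of the closed handle put contact about 4 mm too early, so I closed that gap slowly by feel.
- One fast descent beside the handle ran a few mm off its path, but it settled and touched nothing.

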